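Sweep the pebbles off the rinse shelf

ROBOT

A 7-joint arm with a two-finger parallel gripper is mounted at the origin on the work surface. World frame = base frame: x ahead of the robot, y to its left, z up, the work surface at z = 0. Lengths are in m, angles in rad, forces in N, time in s.
With the tool pointing down it reaches from about 0.375 to 0.925 m from the base axis. Payload 3.1 kg.
Tool frame: the origin (TCP) lies midway between the tips of the shut fingers; the grasp point (between the pads) lies tcp_to_grasp behind it (tcp_to_grasp is the distance from the TCP to the grasp point, in m); z points along the fingers, y is the direction in which the jaws open and shut (so a half turn about z gives the same grasp; the last joint's range is limited). The gripper opens to 85 mm and grips with 20 to 120 N. Pads are 22 mm wide; open, the fingers measure 114 mm over their backs; the gripper's body (76 mm by 85 mm) begins 54 mm behind the grasp point. The pads swing forward as they close: fully open they stand 13 mm farther back than shut.
Start: joints at [-1.242, 0.383, 0.044, 1.598, -0.018, 1.161, -0.05], TCP at [0.269, 0.592, 0.231] pointing down, gripper open.
Joint ranges: [-2.61, 2.61], [-0.41, 2.15], [-1.48, 1.57], [0, 2.5], [-1.57, 4.71], [0.05, 1.97], [-2.85, 2.85]. Speed limits (rad/s): [2.79, 2.79, 3.14, 3.14, 3.14, 3.14, 3.14].

INTERFACE

Orientations are given as a unit quaternion [w, x, y, z].
In Python, from workcell import * gives the robot as it stands.
- The arm moves only by the tool apply_moves, never from a script. Its argument "targets" is a list of rows, each a list of 3 entries, a list of its own where there are three numbers: the closure in counts, from 0 (fully open) to 255 (shut), then the shift along the tool's x, y, z in m, then the turn about the tool's z in degrees. A call has 1 to 10 rows; each row shifts and turns the pose as measured when the row begins, along the tool's axes as they then stand; what a row does not reach is not made up. A row lasts 1/10 s, in which the tool goes at most 50 mm and 8.59 degrees, less where a joint would pass 70% of its speed; a pose out of reach is approached as far as the arm can. A call with a gripper value outside its range is refused whole. The fingers move at their own pace and stop on an object; the grip force is fixed at half the most. Time passes only in rows, so rows that do not move let the fingers close. It gives the time, the measured TCP pose, the force and the opening at its end, in the units of the state.
- read_state(): the state, without advancing time (a new reading comes with each control period).
- camera(name): name is "scene" or "side" or "wrist"; returns (picture, depth): 400x640x3 uint8, red, green, blue; 400x640 float32, m along the optical axis (not along the pixel's ray), 0 where there is no reading.
- get_calibration(name): a dict with "fx", "fy", "cx", "cy" (pixels), "position" and "orientation" of the camera in the world; the wrist camera has in their place "tool_from_camera" (4x4, takes a point from camera to tool coordinates, whose origin is the TCP and whose axes are the flange's). Camera axes: x right, y up, looking along -z (the intrinsics and any distortion apply to the point x, -y, -z); pixel columns grow to the right and rows downward; lengths in m; the calibration is good to about 2 mm. A picture is of the moment at which its call begins: read the wrist's pose just before it. get_calibration takes no time and is no camera call.
- finish_job(): hands the job in, once; it reports no verdict.
The state is a dict: "clock": time; "joint_pos": joint angles; "dq": joint speeds; "tau": joint torques, N m; "tool_pos": TCP position; "eef_rot": TCP orientation; "wrist_force": force on the tool from outside, world axes, zero at the start; "torque": the same for the moment, N m; "width": finger opening in m.
Only numpy, scipy, OpenCV 4.12 (cv2) and the standard library are available. Lean on these libraries where they do the work, as an engineer would, in place of code of your own. Each camera call takes 0.05 s, during which the arm holds its last target.

TASK

Three flat beach pebbles were left on the slatted shelf of the rinse station. With the fingers, sweep all three along the shelf and over its end into the open metal tray that stands there, without pinching them or picking them up. Leave everything else where it is.

Things in the scene. Friction and masses are not known exactly. Their poses are not given: they have to be found in the camera images.
- shelf: fixed slatted wooden shelf, 280 mm along its x, 360 mm along its y, smooth top 45 mm above its origin (centre of underside). Rails 10 mm wide, 15 mm high along both long edges (x = -135, +135 mm); ends (y = -180, +180 mm) open. Pebbles, S-hook and pot lie in four lanes along y, 60 mm apart: each pebble has a free straight way to either end. Nothing on it is taller than 35 mm
- tray: fixed open stainless steel tray, 280 mm along its x (parallel to the shelf's x), 100 mm along its y, 30 mm high, walls and floor 4 mm, standing on the worktop close against one end of the shelf (gap 2 to 6 mm), its rim 15 mm below the shelf's top; it may be at either end. Origin at the centre of its underside
- drybox: fixed closed white plastic box with a flat lid, 286 x 106 mm, 38 mm high, at the other end of the shelf; not a place for pebbles. Origin at the centre of its underside
- pebble1: flat round grey beach pebble, a disc 34 mm in diameter and 16 mm thick, about 30 g, lying flat on the slatted shelf, one of three alike; origin at the centre of its underside, z up
- pebble2: flat round grey beach pebble, a disc 34 mm in diameter and 16 mm thick, about 30 g, lying flat on the slatted shelf, one of three alike; origin at the centre of its underside, z up
- pebble3: flat round grey beach pebble, a disc 34 mm in diameter and 16 mm thick, about 30 g, lying flat on the slatted shelf, one of three alike; origin at the centre of its underside, z up
- s_hook: loose steel S-hook lying flat on the shelf among the pebbles, about 34 mm wide, 72 mm long along its y, 6 mm thick; origin at its centre, underside. To be left alone
- balm_pot: loose small white lidded pot, 36 mm in diameter, 33 mm high, standing on the shelf in the S-hook's lane about 80 mm beyond the hook's centre towards the shelf's -y end; origin at the centre of its underside. To be left alone
- soap_pump: loose clear soap pump bottle, 66 mm in diameter, 174 mm high, beyond the shelf at the back of the worktop; origin at the centre of its underside. To be left alone
- cup: loose tipped-over eight-sided blue plastic cup, 95 mm long, 78 mm across, lying at the back of the worktop; origin under its middle, on the worktop. To be left alone
- brush: loose flat hand brush lying at the left of the worktop, handle along its own -x; to be left alone
- dive_weight: loose grey lead dive weight, 90 x 55 x 28 mm, at the right of the worktop; origin at the centre of its underside. To be left alone

How it is judged:
By the outcome, as a careful person would: the job done as asked, in the order asked, and still so for the second after the job is handed in, with the robot touching nothing.
It also fails if it takes over 58 s, if anything falls off the work surface, if the arm or the gripper's body presses on something with over 40 N, if the wrist force passes 120 N, or if a joint passes its speed limit or range.

## Working session

There is one attempt and no reset: what is moved stays moved. The work goes in short steps, Python scripts to look and compute and a tool call to move; the robot and the scene stay as the last step left them, time stands still between calls to the robot, and variables do not carry over. Pictures are saved under pics/ and viewed, and the job is handed in when it is done.

Besides the shell and the picture viewer there is one more tool, called as a command line: name --argument value ..., lists and objects as JSON in quotes. apply_moves: Moves the arm, as the interface text tells. Its arguments: {"type":"object","properties":{"targets":{"type":"array","items":{"type":"array"}}},"required":["targets"]}

```bash
mkdir -p pics; ls
cat > h.py <<'E'
from workcell import *
import numpy as np, cv2
from scipy.spatial.transform import Rotation as R
def rq(q): return R.from_quat([q[1],q[2],q[3],q[0]])
def world(name,u,v,d,c=None,st=None):
    c=c or get_calibration(name)
    p=np.array([(u-c['cx'])/c['fx']*d, -(v-c['cy'])/c['fy']*d, -d])
    if 'position' in c: return rq(c['orientation']).apply(p)+np.array(c['position'])
    T=np.array(c['tool_from_camera']); p=T[:3,:3]@p+T[:3,3]
    return rq(st['eef_rot']).apply(p)+np.array(st['tool_pos'])
E
python3 - <<'E'
from h import *
s=read_state();print(s)
for n in ['scene','side','wrist']:
    print(n,get_calibration(n))
    p,d=camera(n); cv2.imwrite(f'pics/{n}0.png',p[:,:,::-1]); np.save(f'pics/{n}0.npy',d)
E
```

```text
pics
{'clock': 0.0, 'joint_pos': array([-1.24185039,  0.38386797,  0.04381852,  1.59961011, -0.01792365,
        1.16117692, -0.04988755]), 'dq': array([ 2.07060025e-03, -1.66356063e-04, -8.87993379e-05,  1.68094057e-03,
        2.41909040e-05, -2.32822095e-03, -4.46855457e-05]), 'tau': array([ 1.48877389e-04, -4.33456099e+01,  1.02442693e+00, -2.49516410e+01,
        1.05902116e-02,  1.12307863e-02,  2.45124689e-06]), 'tool_pos': array([0.26863731, 0.59083962, 0.22984886]), 'eef_rot': array([-2.24955127e-04,  2.11710229e-01,  9.77331569e-01, -1.31599301e-03]), 'wrist_force': array([-1.40109636, -0.49598266, -0.61272542]), 'torque': array([ 0.01894891, -0.03881593,  0.02699952]), 'width': 0.08554867942118509}
scene {'fx': 465.14616649854645, 'fy': 465.14616649854645, 'cx': 314.8565142181437, 'cy': 199.39681135925014, 'position': array([ 1.24402695, -0.2928517 ,  1.12961776]), 'orientation': array([0.80292083, 0.25658975, 0.16779534, 0.51119915])}
side {'fx': 519.9778766609458, 'fy': 519.9778766609458, 'cx': 320.64295375091075, 'cy': 196.93852471389306, 'position': array([ 0.35169973, -1.21512854,  0.75545216]), 'orientation': array([ 0.85451837,  0.51190258, -0.04299081, -0.07684985])}
wrist {'fx': 283.7531727554364, 'fy': 283.7531727554364, 'cx': 319.29485028202276, 'cy': 200.12965668473788, 'tool_from_camera': array([[-1.50238286e-04,  9.52731852e-01,  3.03812434e-01,
         7.72603108e-02],
       [ 9.99999984e-01,  1.72485648e-04, -4.63914120e-05,
         3.25217278e-04],
       [-9.66018604e-05,  3.03812422e-01, -9.52731863e-01,
        -1.41534132e-01],
       [ 0.00000000e+00,  0.00000000e+00,  0.00000000e+00,
         1.00000000e+00]])}
```

View pics/scene0.png

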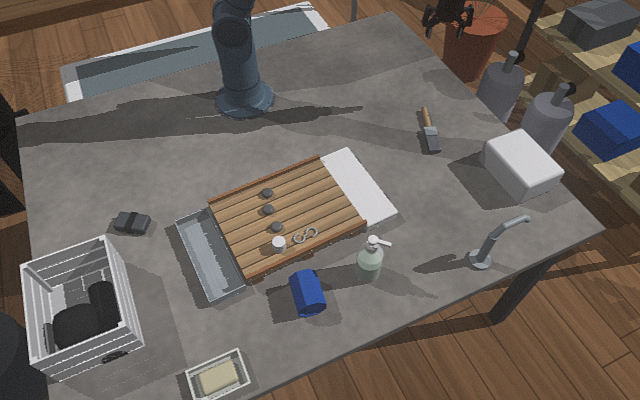

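View pics/side0.png

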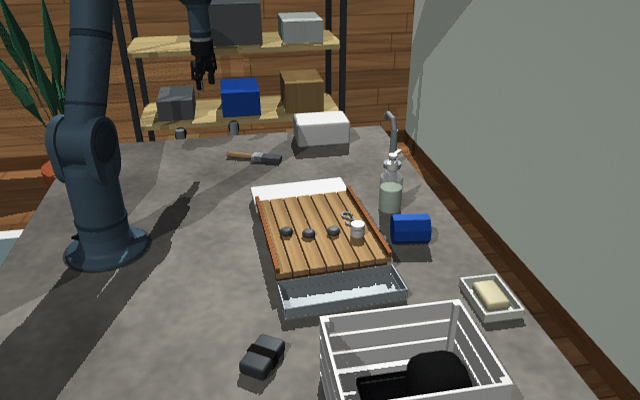

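View pics/wrist0.png

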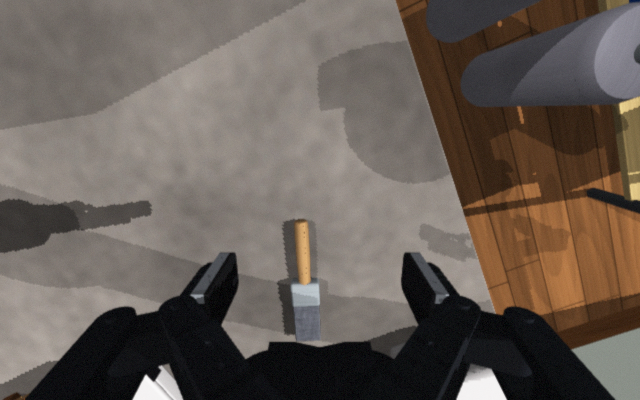

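The tray is at the shelf's right (world -y) end, at scene pixels (210,255), and the drybox is at the far end. The pebbles are at about (267,192), (268,209) and (277,228), the pot at (279,243) and the hook at (306,234). I'll enlarge the crops next.

Run:
```python
import cv2
a=cv2.imread('pics/scene0.png')[140:310,165:405]; cv2.imwrite('pics/sc.png',cv2.resize(a,None,fx=3.3,fy=3.3,interpolation=cv2.INTER_CUBIC))
a=cv2.imread('pics/side0.png')[170:325,240:420]; cv2.imwrite('pics/si.png',cv2.resize(a,None,fx=3.8,fy=3.8,interpolation=cv2.INTER_CUBIC))
```

```text
(no output)
```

View pics/sc.png

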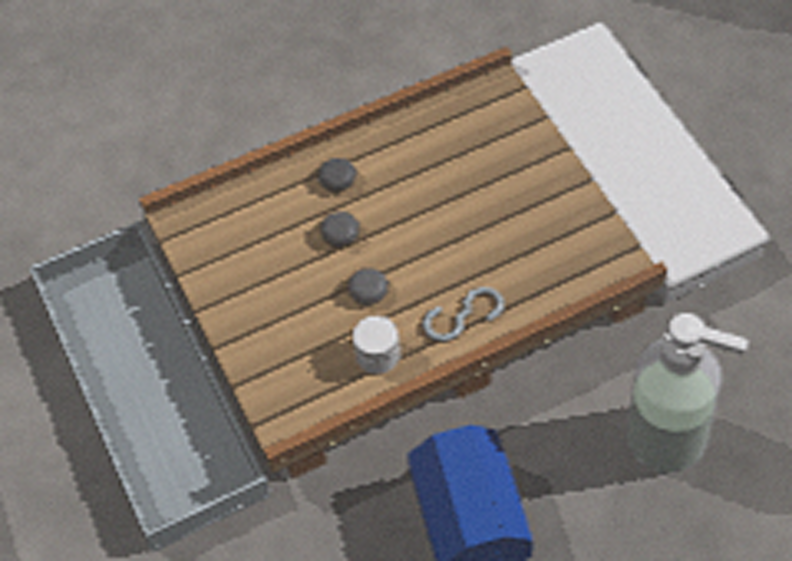

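View pics/si.png

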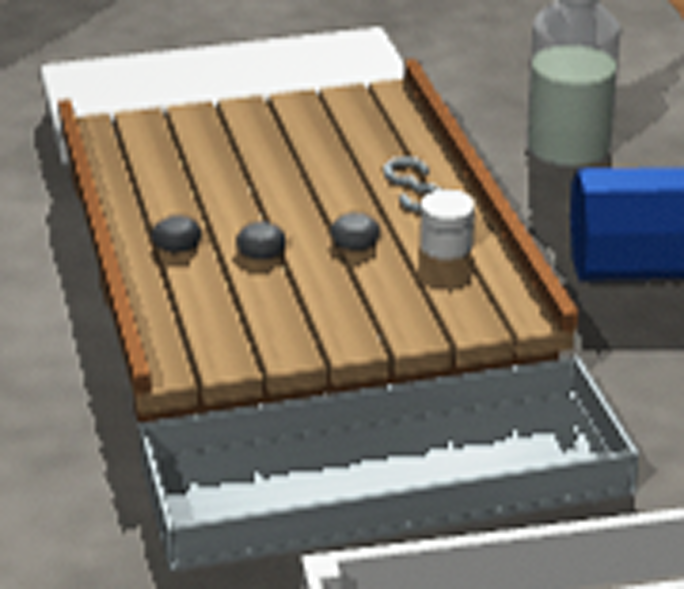

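```bash
cat >> h.py <<'E'
def ray(name,u,v,z):
    c=get_calibration(name); o=np.array(c['position'])
    r=rq(c['orientation']).apply([(u-c['cx'])/c['fx'],-(v-c['cy'])/c['fy'],-1.])
    return (o+r*(z-o[2])/r[2]), (z-o[2])/r[2]
E
python3 - <<'E'
from h import *
ds=np.load('pics/scene0.npy'); dd=np.load('pics/side0.npy')
S=dict(railLnear=(146,201,.06),railLfar=(509,50,.06),railRfar=(664,266,.06),railRnear=(269,456,.06),p1=(337,171,.061),p2=(340,226,.061),p3=(369,283,.061),pot=(376,335,.078),hook=(464,314,.051),tr1=(34,266,.03),tr2=(152,534,.03),tr3=(266,486,.03),bx=(602,24,.038),bx2=(768,237,.038))
for k,(a,b,z) in S.items():
    u,v=a/3.3+165-.35,b/3.3+140-.35; p,t=ray('scene',u,v,z); d=ds[int(round(v)),int(round(u))]
    print('scene',k,p.round(4),'depthpt',world('scene',u,v,d).round(4))
S=dict(railLnear=(141,383,.06),railLfar=(65,103,.06),railRfar=(412,62,.06),railRnear=(569,314,.06),p1=(176,228,.061),p2=(260,236,.061),p3=(355,227,.061),pot=(448,204,.078),hook=(412,180,.051),tr1=(170,535,.03),tr2=(634,456,.03))
for k,(a,b,z) in S.items():
    u,v=a/3.8+240-.35,b/3.8+170-.35; p,t=ray('side',u,v,z); d=dd[int(round(v)),int(round(u))]
    print('side',k,p.round(4),world('side',u,v,d).round(4))
E
```

```text
scene railLnear [ 0.4194 -0.2494  0.06  ] depthpt [ 0.421  -0.2495  0.062 ]
scene railLfar [0.3973 0.1054 0.06  ] depthpt [0.3498 0.1277 0.    ]
scene railRfar [0.6669 0.1208 0.06  ] depthpt [0.6554 0.1291 0.0386]
scene railRnear [ 0.6911 -0.2361  0.06  ] depthpt [ 0.6938 -0.2364  0.0651]
scene p1 [ 0.4601 -0.0893  0.061 ] depthpt [ 0.4607 -0.0895  0.0618]
scene p2 [ 0.5153 -0.1083  0.061 ] depthpt [ 0.5177 -0.1089  0.0645]
scene p3 [ 0.5788 -0.1076  0.061 ] depthpt [ 0.5795 -0.1078  0.0621]
scene pot [ 0.637 -0.124  0.078] depthpt [ 0.6397 -0.1247  0.0826]
scene hook [ 0.6337 -0.0466  0.051 ] depthpt [ 0.6362 -0.0477  0.0555]
scene tr1 [ 0.4214 -0.3557  0.03  ] depthpt [ 0.4231 -0.3556  0.0323]
scene tr2 [ 0.6994 -0.3379  0.03  ] depthpt [ 0.6995 -0.3379  0.0302]
scene tr3 [ 0.6988 -0.2454  0.03  ] depthpt [ 0.6944 -0.245   0.021 ]
scene bx [0.388  0.2076 0.038 ] depthpt [0.3883 0.2074 0.0383]
scene bx2 [0.6668 0.2243 0.038 ] depthpt [0.6662 0.2249 0.0367]
side railLnear [ 0.4178 -0.2619  0.06  ] [ 0.4182 -0.2562  0.0559]
side railLfar [0.3978 0.0982 0.06  ] [0.3978 0.0987 0.0597]
side railRfar [0.6672 0.116  0.06  ] [0.6665 0.1128 0.0617]
side railRnear [ 0.6867 -0.2387  0.06  ] [ 0.6871 -0.2377  0.0593]
side p1 [ 0.4584 -0.0947  0.061 ] [ 0.4582 -0.0966  0.0621]
side p2 [ 0.5119 -0.1149  0.061 ] [ 0.5114 -0.1185  0.0633]
side p3 [ 0.5759 -0.1154  0.061 ] [ 0.5757 -0.1161  0.0614]
side pot [ 0.6366 -0.1253  0.078 ] [ 0.6365 -0.126   0.0784]
side hook [ 0.6308 -0.0454  0.051 ] [ 0.631  -0.0448  0.0506]
side tr1 [ 0.4221 -0.3642  0.03  ] [ 0.4225 -0.3591  0.0257]
side tr2 [ 0.696  -0.3443  0.03  ] [ 0.6973 -0.341   0.0273]
```

```bash
cat >> h.py <<'E'
YS=np.radians(3.5); xs=np.array([np.cos(YS),np.sin(YS)]); ys=np.array([-np.sin(YS),np.cos(YS)])
def plan(goal,head,n):
    "goal TCP world, heading (deg) of tool x; n rows equal; prints rows in tool axes"
    s=read_state(); M=rq(s['eef_rot']); X=M.apply([1,0,0]); h0=np.degrees(np.arctan2(X[1],X[0]))
    dh=(head-h0+180)%360-180; d=(np.array(goal)-s['tool_pos'])/n
    print('head',h0.round(2),'tcp',s['tool_pos'].round(4),'j',s['joint_pos'].round(2),'tilt',M.apply([0,0,1]).round(3))
    for i in range(n):
        Mi=R.from_euler('z',np.radians(dh*i/n))*M
        print((Mi.inv().apply(d)).round(4).tolist(), round(-dh/n,2))
E
python3 - <<'E'
from h import *
import workcell; print([k for k in dir(workcell) if k[0]!='_'], getattr(workcell,'tcp_to_grasp',None))
plan([.4563,-.047,.23],93.5,18)
E
```

```text
['PlanningError', 'camera', 'finish_job', 'get_calibration', 'read_state', 'tcp_to_grasp'] 0.0187
head 155.55 tcp [0.2688 0.591  0.2302] j [-1.24  0.38  0.04  1.6  -0.02  1.16 -0.05] tilt [-0.001 -0.002 -1.   ]
[-0.0242, -0.028, 0.0001] 3.45
[-0.0258, -0.0265, 0.0001] 3.45
[-0.0273, -0.0249, 0.0001] 3.45
[-0.0288, -0.0232, 0.0001] 3.45
[-0.0301, -0.0214, 0.0001] 3.45
[-0.0314, -0.0195, 0.0001] 3.45
[-0.0325, -0.0176, 0.0001] 3.45
[-0.0335, -0.0156, 0.0] 3.45
[-0.0344, -0.0136, 0.0] 3.45
[-0.0351, -0.0115, 0.0] 3.45
[-0.0357, -0.0094, 0.0] 3.45
[-0.0362, -0.0072, 0.0] 3.45
[-0.0366, -0.005, 0.0] 3.45
[-0.0368, -0.0028, 0.0] 3.45
[-0.0369, -0.0006, 0.0] 3.45
[-0.0369, 0.0016, 0.0] 3.45
[-0.0367, 0.0039, 0.0] 3.45
[-0.0364, 0.0061, 0.0] 3.45
```

apply_moves --targets '[[220, [-0.024, -0.028, 0], 3.5], [220, [-0.026, -0.0265, 0], 3.5], [220, [-0.027, -0.025, 0], 3.5], [220, [-0.029, -0.023, 0], 3.5], [220, [-0.03, -0.0215, 0], 3.5], [220, [-0.0315, -0.0195, 0], 3.5], [220, [-0.0325, -0.0175, 0], 3.5], [220, [-0.0335, -0.0155, 0], 3.5], [220, [-0.0345, -0.0135, 0], 3.5], [220, [-0.035, -0.0115, 0], 3.5]]'

```text
clock: 1.15
tool_pos: [0.3667, 0.2267, 0.2257]
eef_rot: [-0.002, 0.501, 0.865, -0.003]
wrist_force: [1.1, -0.0, 0.1]
width: 0.0116
```

Run:
```python
from h import *
plan([.4563,-.047,.18],93.5,10)
print(read_state()['width'])
```

```text
head 119.88 tcp [0.3667 0.2267 0.2257] j [-0.95 -0.04  0.3   2.11  0.01  1.08 -0.14] tilt [-0.006 -0.003 -1.   ]
[-0.0282, -0.0058, 0.0046] 2.64
[-0.0284, -0.0045, 0.0046] 2.64
[-0.0286, -0.0032, 0.0046] 2.64
[-0.0287, -0.0019, 0.0046] 2.64
[-0.0288, -0.0006, 0.0046] 2.64
[-0.0288, 0.0008, 0.0045] 2.64
[-0.0287, 0.0021, 0.0045] 2.64
[-0.0286, 0.0034, 0.0045] 2.64
[-0.0284, 0.0047, 0.0045] 2.64
[-0.0282, 0.006, 0.0045] 2.64
0.01157494968850533
```

apply_moves --targets '[[220, [-0.028, -0.006, 0.0045], 2.6], [220, [-0.0285, -0.0045, 0.0045], 2.6], [220, [-0.0285, -0.003, 0.0045], 2.6], [220, [-0.0285, -0.002, 0.0045], 2.6], [220, [-0.029, -0.0005, 0.0045], 2.6], [220, [-0.029, 0.001, 0.0045], 2.6], [220, [-0.0285, 0.002, 0.0045], 2.6], [220, [-0.0285, 0.0035, 0.0045], 2.6], [220, [-0.0285, 0.0045, 0.0045], 2.6], [220, [-0.028, 0.006, 0.0045], 2.6]]'

```text
clock: 2.15
tool_pos: [0.4541, -0.0613, 0.1786]
eef_rot: [-0.002, 0.691, 0.723, -0.002]
wrist_force: [0.2, -0.0, 1.0]
width: 0.0118
```

Run:
```python
from h import *
plan([.4563,-.047,.18],93.5,3)
s=read_state();p,d=camera('wrist'); cv2.imwrite('pics/w1.png',p[:,:,::-1]);np.save('pics/w1.npy',d)
```

```text
head 92.58 tcp [ 0.4541 -0.0613  0.1786] j [-0.6   0.08  0.67  2.12 -0.06  0.97  0.16] tilt [-0.006  0.001 -1.   ]
[0.0047, 0.0009, -0.0005] -0.31
[0.0047, 0.001, -0.0005] -0.31
[0.0047, 0.001, -0.0005] -0.31
```

View pics/w1.png

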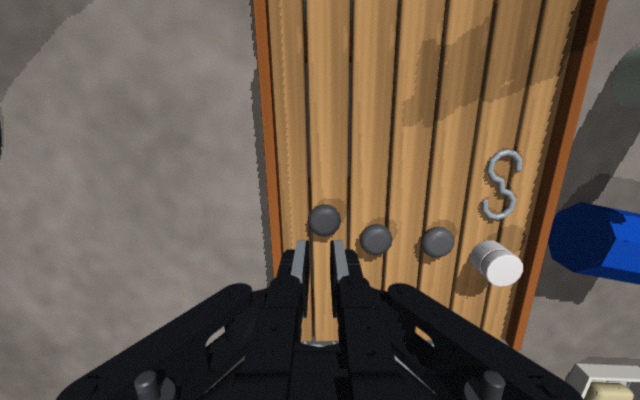

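The wrist view shows the pebbles at (325,220), (376,239) and (438,241). The hook is at (502,186), the pot lid at (504,270), and the jaws are at the bottom centre. I'll use this view to refine the positions.

```bash
cat >> h.py <<'E'
def wray(u,v,z,s):
    a=world('wrist',u,v,0.0,st=s); b=world('wrist',u,v,1.0,st=s); return a+(b-a)*(z-a[2])/(b[2]-a[2])
O=np.array([.543,-.068])
def sh(p): d=np.array(p[:2])-O; return np.array([d@xs,d@ys])
E
python3 - <<'E'
from h import *
s=read_state(); 
for n,(u,v,z) in dict(p1=(325,219,.061),p2=(376,238,.061),p3=(438,240,.061),pot=(504,270,.078),hook=(502,186,.051),rl=(267,130,.06),rl2=(256,20,.06),rr=(577,130,.06),rr2=(600,10,.06),tip=(300,245,.17)).items():
    p=wray(u,v,z,s); print(n,p.round(4),sh(p).round(4))
E
```

```text
p1 [ 0.4615 -0.0913  0.061 ] [-0.0828 -0.0183]
p2 [ 0.5134 -0.1097  0.061 ] [-0.0321 -0.0398]
p3 [ 0.5756 -0.1094  0.061 ] [ 0.03   -0.0434]
pot [ 0.6366 -0.1308  0.078 ] [ 0.0896 -0.0684]
hook [ 0.633  -0.0539  0.051 ] [0.0907 0.0085]
rl [ 0.4061 -0.0086  0.06  ] [-0.133   0.0676]
rl2 [0.399  0.0768 0.06  ] [-0.1349  0.1533]
rr [0.6812 0.0018 0.06  ] [0.1422 0.0612]
rr2 [0.6703 0.0934 0.06  ] [0.1369 0.1533]
tip [ 0.4442 -0.065   0.17  ] [-0.0985  0.009 ]
```

apply_moves --targets '[[220, [0.016, 0.0045, 0], -0.9], [220, [0, 0, 0.03], 0], [220, [0, 0, 0.03], 0], [220, [0, 0, 0.03], 0], [220, [0, 0, 0.015], 0], [220, [0, 0, 0], 0]]'

```text
clock: 2.8
tool_pos: [0.4613, -0.0459, 0.0707]
eef_rot: [-0.0, 0.686, 0.727, 0.0]
wrist_force: [-0.4, 0.5, -0.8]
width: 0.0114
```

Run:
```python
from h import *
s=read_state();print(sh(s['tool_pos']))
plan([.4575,-.042,.048],93.5,1)
```

```text
[-0.08021669  0.02702617]
head 93.3 tcp [ 0.4613 -0.0459  0.0707] j [-0.54  0.3   0.61  2.18 -0.26  0.73  0.31] tilt [-0.  0. -1.]
[0.0041, -0.0035, 0.0227] -0.2
```

apply_moves --targets '[[220, [0.003, -0.0035, 0.015], -0.2], [220, [0, 0, 0.006], 0], [220, [0, 0, 0], 0]]'

```text
clock: 3.1
tool_pos: [0.4591, -0.0398, 0.0504]
eef_rot: [-0.0, 0.683, 0.73, 0.001]
wrist_force: [-0.4, -0.3, 0.3]
width: 0.0117
```

Run:
```python
from h import *
s=read_state();print(sh(s['tool_pos']))
plan([.4575,-.042,.048],93.5,1)
p,d=camera('side'); a=p[170:325,240:420,::-1]; cv2.imwrite('pics/s1.png',cv2.resize(a,None,fx=3.8,fy=3.8,interpolation=cv2.INTER_CUBIC))
```

```text
[-0.08202601  0.03329096]
head 93.8 tcp [ 0.4591 -0.0398  0.0504] j [-0.52  0.34  0.58  2.2  -0.3   0.68  0.34] tilt [ 0.001  0.002 -1.   ]
[-0.0021, -0.0017, 0.0024] 0.3
```

View pics/s1.png

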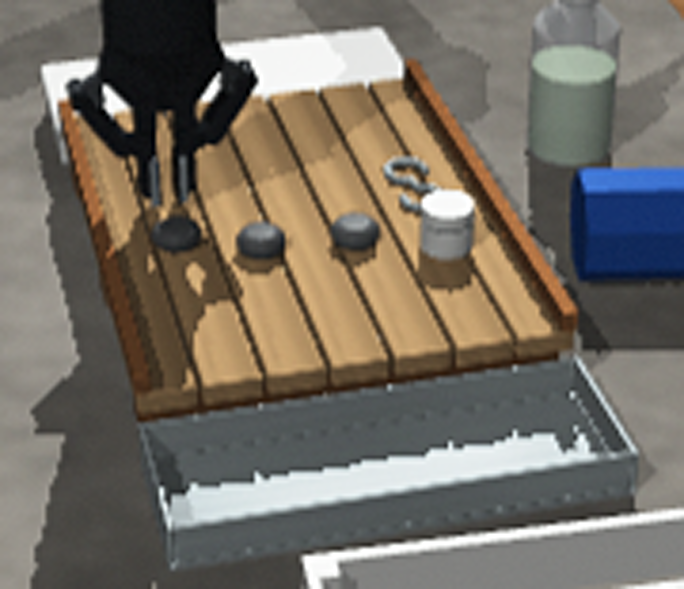

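apply_moves --targets '[[220, [-0.01, -0.001, 0.001], 0.3], [220, [-0.014, 0, 0], 0], [220, [-0.014, 0, 0], 0], [220, [-0.014, 0, 0], 0], [220, [-0.014, 0, 0], 0], [220, [-0.014, 0, 0], 0]]'

```text
clock: 3.75
tool_pos: [0.4685, -0.1238, 0.0549]
eef_rot: [0.003, 0.684, 0.729, 0.006]
wrist_force: [0.3, 0.2, -0.2]
width: 0.0119
```

```bash
cat > look.py <<'E'
from h import *
import sys
s=read_state();print(sh(s['tool_pos']).round(4),s['tool_pos'].round(4),s['joint_pos'].round(2), s['wrist_force'].round(1),s['width'])
plan(s['tool_pos'],93.5,1)
if len(sys.argv)>1:
    p,d=camera('side'); a=p[170:325,240:420,::-1]; cv2.imwrite(f'pics/{sys.argv[1]}.png',cv2.resize(a,None,fx=3.8,fy=3.8,interpolation=cv2.INTER_CUBIC))
E
python3 look.py s2
```

```text
[-0.0778 -0.0511] [ 0.4685 -0.1238  0.0549] [-0.35  0.37  0.6   2.15 -0.33  0.7   0.53] [ 0.3  0.2 -0.2] 0.01194446313530058
head 93.62 tcp [ 0.4685 -0.1238  0.0549] j [-0.35  0.37  0.6   2.15 -0.33  0.7   0.53] tilt [ 0.013  0.004 -1.   ]
[0.0, 0.0, 0.0] 0.12
```

View pics/s2.png

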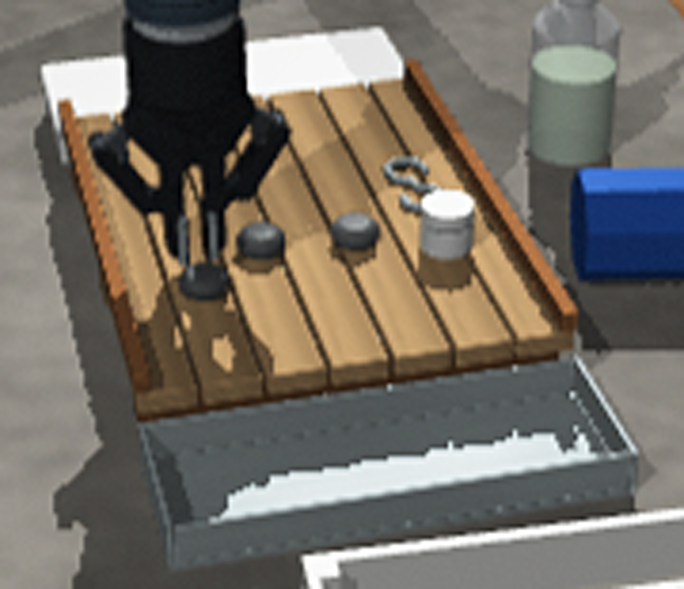

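The first pebble is moving ahead of the fingers, at (205,282) in the crop. The tip has drifted up to 55 mm, so I'll correct the height before continuing.

apply_moves --targets '[[220, [0.002, -0.001, 0.005], 0.1], [220, [0, 0, 0.002], 0]]'

```text
clock: 4.0
tool_pos: [0.4688, -0.127, 0.0494]
eef_rot: [0.006, 0.688, 0.726, 0.007]
wrist_force: [-0.2, 0.6, -0.3]
width: 0.0115
```

```bash
python3 look.py
```

```text
[-0.0777 -0.0543] [ 0.4688 -0.127   0.0494] [-0.34  0.38  0.59  2.15 -0.34  0.68  0.54] [-0.2  0.6 -0.3] 0.011478822239810657
head 93.07 tcp [ 0.4688 -0.127   0.0494] j [-0.34  0.38  0.59  2.15 -0.34  0.68  0.54] tilt [ 0.018  0.001 -1.   ]
[0.0, 0.0, 0.0] -0.43
```

apply_moves --targets '[[220, [-0.012, -0.0007, 0.001], -0.4], [220, [-0.012, -0.0007, 0.001], 0], [220, [-0.012, -0.0007, 0.001], 0], [220, [-0.012, -0.0007, 0.001], 0], [220, [-0.012, -0.0007, 0.001], 0]]'

```text
clock: 4.5
tool_pos: [0.4715, -0.175, 0.0455]
eef_rot: [-0.002, 0.682, 0.732, 0.013]
wrist_force: [-1.2, 10.0, 16.8]
width: 0.0115
```

```bash
python3 look.py
```

```text
[-0.0779 -0.1024] [ 0.4715 -0.175   0.0455] [-0.21  0.42  0.57  2.11 -0.39  0.71  0.69] [-1.2 10.  16.8] 0.01154878700299181
head 94.06 tcp [ 0.4715 -0.175   0.0455] j [-0.21  0.42  0.57  2.11 -0.39  0.71  0.69] tilt [ 0.015  0.022 -1.   ]
[0.0, 0.0, 0.0] 0.56
```

apply_moves --targets '[[220, [-0.002, 0, -0.006], 0.5], [220, [-0.01, 0, 0], 0], [220, [-0.012, 0, 0.0003], 0], [220, [-0.012, 0, 0.0003], 0]]'

```text
clock: 4.9
tool_pos: [0.4748, -0.2132, 0.0505]
eef_rot: [-0.002, 0.684, 0.729, 0.014]
wrist_force: [0.5, 0.4, 0.6]
width: 0.0119
```

```bash
python3 look.py s3
```

```text
[-0.077  -0.1407] [ 0.4748 -0.2132  0.0505] [-0.14  0.44  0.58  2.06 -0.4   0.74  0.76] [0.5 0.4 0.6] 0.011933184878973118
head 93.68 tcp [ 0.4748 -0.2132  0.0505] j [-0.14  0.44  0.58  2.06 -0.4   0.74  0.76] tilt [ 0.016  0.023 -1.   ]
[0.0, 0.0, 0.0] 0.18
```

View pics/s3.png

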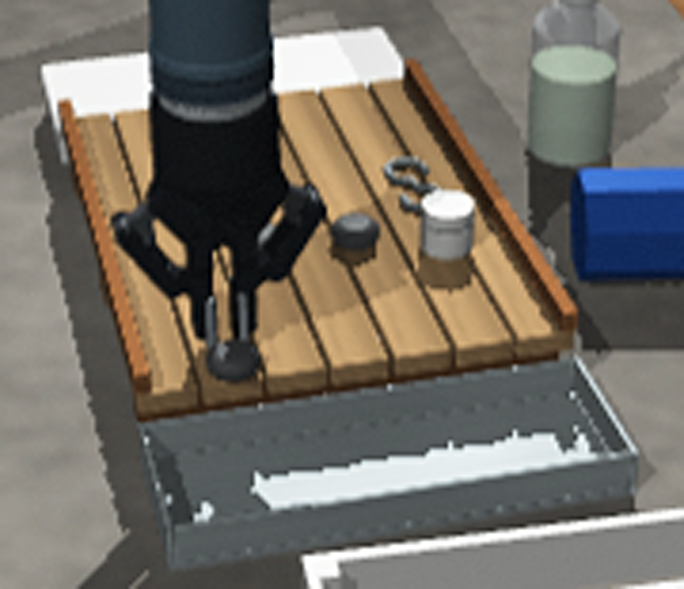

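apply_moves --targets '[[220, [-0.013, 0, 0.0003], 0], [220, [-0.013, 0, 0.0003], 0], [220, [-0.013, 0, 0], 0], [220, [-0.013, 0, 0], 0], [220, [-0.013, 0, 0], 0], [220, [-0.012, 0, 0], 0], [220, [0, 0, 0], 0]]'

```text
clock: 5.65
tool_pos: [0.4769, -0.303, 0.0471]
eef_rot: [-0.001, 0.687, 0.726, 0.011]
wrist_force: [0.3, 0.2, 0.3]
width: 0.0113
```

```bash
python3 look.py s4
```

```text
[-0.0803 -0.2305] [ 0.4769 -0.303   0.0471] [ 0.03  0.52  0.58  1.96 -0.43  0.78  0.91] [0.3 0.2 0.3] 0.011300392565292222
head 93.18 tcp [ 0.4769 -0.303   0.0471] j [ 0.03  0.52  0.58  1.96 -0.43  0.78  0.91] tilt [ 0.014  0.017 -1.   ]
[0.0, 0.0, 0.0] -0.32
```

View pics/s4.png

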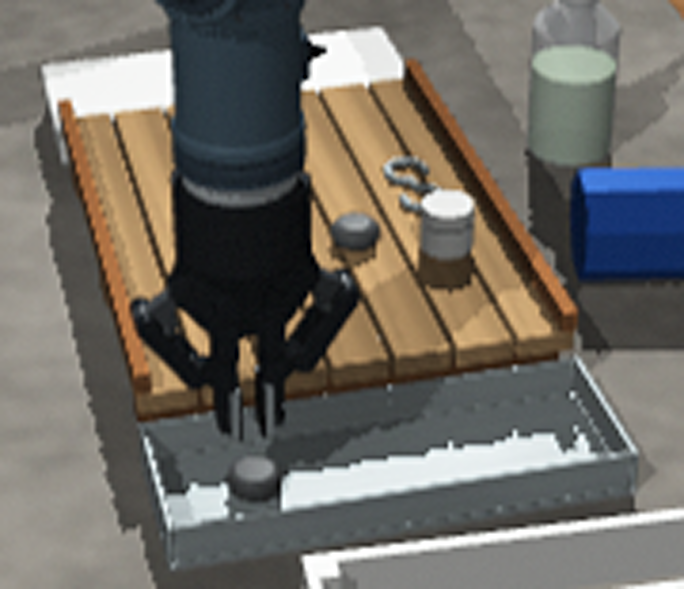

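Pebble 1 is lying flat in the tray at (254,478). Next I'll lift and go to the start position for pebble 2.

apply_moves --targets '[[220, [0, 0, -0.03], -0.3], [220, [0, 0, -0.03], 0], [220, [0.02, 0, -0.03], 0], [220, [0.03, 0.008, 0], 0], [220, [0.03, 0.008, 0], 0], [220, [0.03, 0.008, 0], 0], [220, [0.03, 0.008, 0], 0], [220, [0.03, 0.008, 0], 0], [220, [0.02, 0.003, 0], 0], [220, [0, 0, 0], 0]]'

```text
clock: 6.7
tool_pos: [0.5066, -0.0962, 0.1446]
eef_rot: [-0.006, 0.682, 0.731, 0.014]
wrist_force: [-1.1, 0.4, 0.1]
width: 0.0117
```

```bash
python3 look.py
```

```text
[-0.038  -0.0259] [ 0.5066 -0.0962  0.1446] [-0.41  0.26  0.6   2.02 -0.22  0.91  0.39] [-1.1  0.4  0.1] 0.011714491095119087
head 93.94 tcp [ 0.5066 -0.0962  0.1446] j [-0.41  0.26  0.6   2.02 -0.22  0.91  0.39] tilt [ 0.01   0.028 -1.   ]
[0.0, 0.0, 0.0] 0.44
```

apply_moves --targets '[[220, [0.02, 0.004, 0], 0.4], [220, [0.014, 0.002, 0], 0], [220, [0, 0, 0.025], 0], [220, [0, 0, 0.025], 0], [220, [0, 0, 0.02], 0], [220, [0, 0, 0], 0]]'

```text
clock: 7.3
tool_pos: [0.5112, -0.0624, 0.075]
eef_rot: [-0.004, 0.685, 0.728, 0.014]
wrist_force: [-1.0, -0.6, 0.7]
width: 0.0116
```

```bash
python3 look.py
```

```text
[-0.0314  0.0075] [ 0.5112 -0.0624  0.075 ] [-0.41  0.37  0.54  2.07 -0.32  0.77  0.39] [-1.  -0.6  0.7] 0.011640308923709985
head 93.54 tcp [ 0.5112 -0.0624  0.075 ] j [-0.41  0.37  0.54  2.07 -0.32  0.77  0.39] tilt [ 0.013  0.027 -1.   ]
[0.0, 0.0, 0.0] 0.04
```

apply_moves --targets '[[220, [0, 0, 0.018], 0], [220, [0, 0, 0.004], 0], [220, [0, 0, 0], 0]]'

```text
clock: 7.6
tool_pos: [0.5123, -0.0651, 0.0544]
eef_rot: [-0.003, 0.686, 0.727, 0.014]
wrist_force: [-1.1, 0.5, 0.5]
width: 0.0114
```

```bash
python3 look.py s5
```

```text
[-0.0304  0.0048] [ 0.5123 -0.0651  0.0544] [-0.39  0.41  0.52  2.07 -0.35  0.73  0.42] [-1.1  0.5  0.5] 0.011442697892622986
head 93.35 tcp [ 0.5123 -0.0651  0.0544] j [-0.39  0.41  0.52  2.07 -0.35  0.73  0.42] tilt [ 0.015  0.026 -1.   ]
[0.0, 0.0, 0.0] -0.15
```

View pics/s5.png

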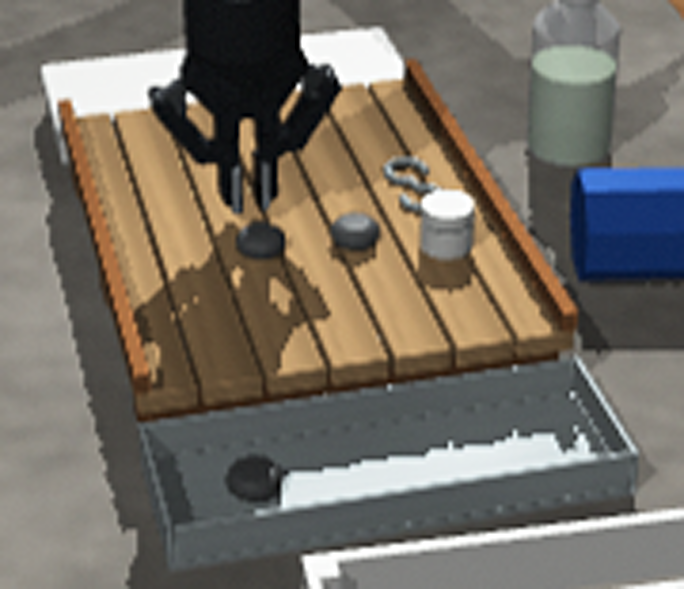

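apply_moves --targets '[[220, [0, 0, 0.004], 0], [220, [-0.01, 0, 0], 0], [220, [-0.012, 0, 0], 0], [220, [-0.012, 0, 0], 0], [220, [-0.012, 0, 0], 0]]'

```text
clock: 8.15
tool_pos: [0.518, -0.1134, 0.0524]
eef_rot: [-0.001, 0.685, 0.728, 0.017]
wrist_force: [0.4, -0.3, 0.4]
width: 0.0116
```

```bash
python3 look.py s6
```

```text
[-0.0277 -0.0437] [ 0.518  -0.1134  0.0524] [-0.29  0.44  0.52  2.04 -0.37  0.73  0.53] [ 0.4 -0.3  0.4] 0.011606015471618054
head 93.51 tcp [ 0.518  -0.1134  0.0524] j [-0.29  0.44  0.52  2.04 -0.37  0.73  0.53] tilt [ 0.021  0.027 -0.999]
[0.0, 0.0, 0.0] 0.01
```

View pics/s6.png

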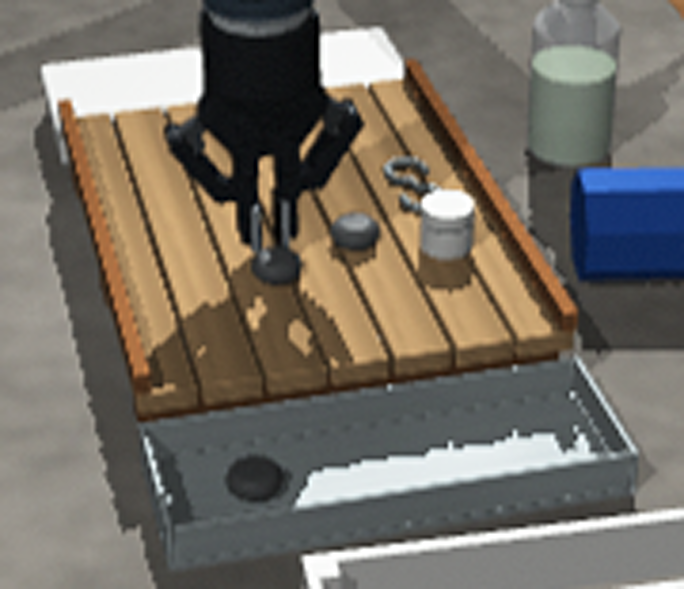

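apply_moves --targets '[[220, [-0.012, -0.0005, 0.0005], 0], [220, [-0.012, -0.0005, 0], 0], [220, [-0.012, -0.0005, 0], 0], [220, [-0.012, -0.0005, -0.0002], 0], [220, [-0.012, -0.0005, -0.0002], 0]]'

```text
clock: 8.7
tool_pos: [0.5189, -0.1815, 0.0509]
eef_rot: [-0.001, 0.686, 0.727, 0.017]
wrist_force: [-0.0, -0.2, -0.2]
width: 0.0118
```

```bash
python3 look.py
```

```text
[-0.031  -0.1118] [ 0.5189 -0.1815  0.0509] [-0.16  0.47  0.53  2.   -0.39  0.75  0.66] [-0.  -0.2 -0.2] 0.011833872728550106
head 93.3 tcp [ 0.5189 -0.1815  0.0509] j [-0.16  0.47  0.53  2.   -0.39  0.75  0.66] tilt [ 0.022  0.025 -0.999]
[0.0, 0.0, 0.0] -0.2
```

apply_moves --targets '[[220, [-0.012, 0, -0.0003], -0.2], [220, [-0.012, 0, -0.0003], 0], [220, [-0.012, 0, -0.0003], 0], [220, [-0.012, 0, -0.0003], 0], [220, [-0.012, 0, -0.0003], 0]]'

```text
clock: 9.2
tool_pos: [0.5225, -0.2472, 0.0508]
eef_rot: [-0.001, 0.685, 0.728, 0.016]
wrist_force: [0.9, -0.6, -0.3]
width: 0.0115
```

```bash
python3 look.py s7
```

```text
[-0.0314 -0.1776] [ 0.5225 -0.2472  0.0508] [-0.04  0.52  0.53  1.93 -0.41  0.79  0.78] [ 0.9 -0.6 -0.3] 0.011489725443500215
head 93.5 tcp [ 0.5225 -0.2472  0.0508] j [-0.04  0.52  0.53  1.93 -0.41  0.79  0.78] tilt [ 0.022  0.025 -0.999]
[0.0, 0.0, 0.0] -0.0
```

View pics/s7.png

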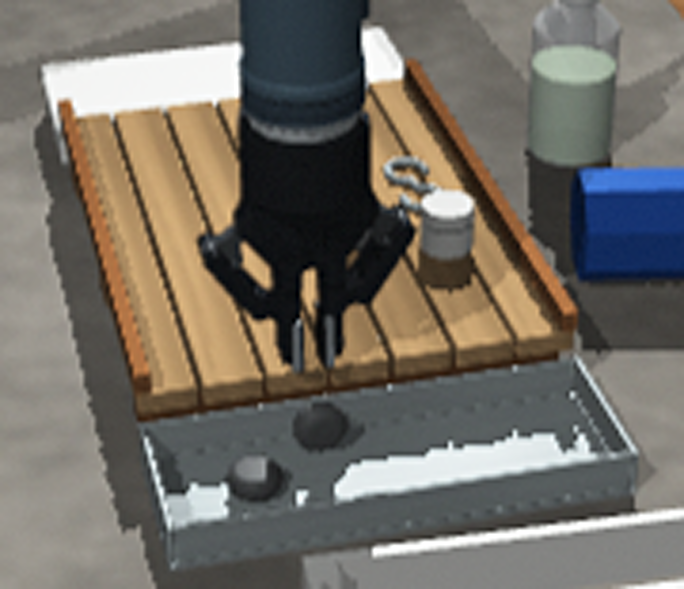

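apply_moves --targets '[[220, [-0.012, 0, -0.0003], 0], [220, [-0.01, 0, -0.0003], 0], [220, [0, 0, -0.03], 0], [220, [0, 0, -0.03], 0], [220, [0.01, 0, -0.03], 0], [220, [0.03, 0.01, 0], 0], [220, [0.03, 0.01, 0], 0], [220, [0.03, 0.01, 0], 0], [220, [0.03, 0.01, 0], 0], [220, [0.03, 0.01, 0], 0]]'

```text
clock: 10.25
tool_pos: [0.5622, -0.1229, 0.15]
eef_rot: [0.003, 0.693, 0.721, 0.014]
wrist_force: [0.0, -0.1, -0.6]
width: 0.0117
```

```bash
python3 look.py s8
```

```text
[ 0.0158 -0.056 ] [ 0.5622 -0.1229  0.15  ] [-0.33  0.36  0.57  1.89 -0.26  0.94  0.41] [ 0.  -0.1 -0.6] 0.011663007363361585
head 92.3 tcp [ 0.5622 -0.1229  0.15  ] j [-0.33  0.36  0.57  1.89 -0.26  0.94  0.41] tilt [ 0.023  0.016 -1.   ]
[0.0, 0.0, 0.0] -1.2
```

View pics/s8.png

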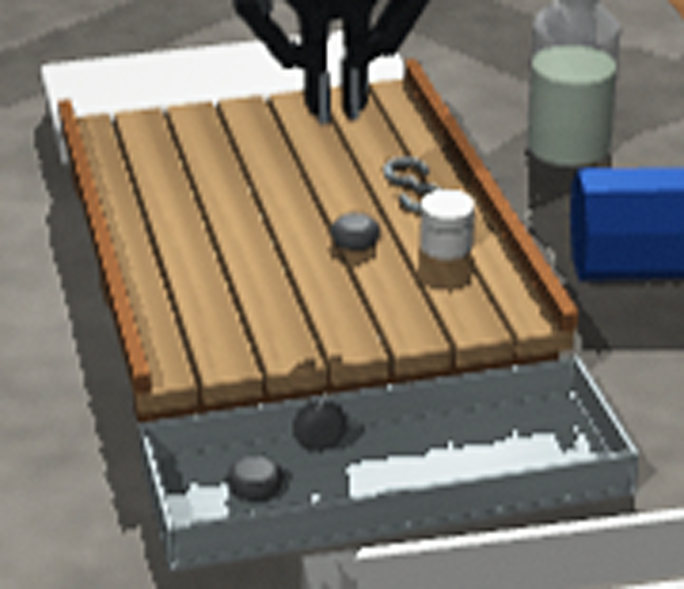

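apply_moves --targets '[[220, [0.025, 0.006, 0], -0.6], [220, [0.02, 0.004, 0], -0.5], [220, [0.01, 0.002, 0], 0], [220, [0, 0, 0], 0]]'

```text
clock: 10.7
tool_pos: [0.5747, -0.0555, 0.1513]
eef_rot: [0.001, 0.68, 0.733, 0.016]
wrist_force: [-0.0, 0.6, -0.1]
width: 0.0117
```

```bash
python3 look.py
```

```text
[0.0324 0.0105] [ 0.5747 -0.0555  0.1513] [-0.42  0.35  0.54  1.89 -0.25  0.94  0.32] [-0.   0.6 -0.1] 0.011690490209674479
head 94.3 tcp [ 0.5747 -0.0555  0.1513] j [-0.42  0.35  0.54  1.89 -0.25  0.94  0.32] tilt [ 0.024  0.022 -0.999]
[0.0, 0.0, 0.0] 0.8
```

apply_moves --targets '[[220, [-0.002, -0.004, 0.01], 0.7], [220, [0, 0, 0.025], 0], [220, [0, 0, 0.025], 0], [220, [0, 0, 0.02], 0], [220, [0, 0, 0.005], 0], [220, [0, 0, 0], 0]]'

```text
clock: 11.3
tool_pos: [0.5699, -0.0686, 0.062]
eef_rot: [0.003, 0.691, 0.723, 0.014]
wrist_force: [-0.0, -0.2, 0.9]
width: 0.0116
```

```bash
python3 look.py s9
```

```text
[ 0.0269 -0.0022] [ 0.5699 -0.0686  0.062 ] [-0.35  0.48  0.5   1.94 -0.35  0.78  0.39] [-0.  -0.2  0.9] 0.011647985431603674
head 92.65 tcp [ 0.5699 -0.0686  0.062 ] j [-0.35  0.48  0.5   1.94 -0.35  0.78  0.39] tilt [ 0.024  0.016 -1.   ]
[0.0, 0.0, 0.0] -0.85
```

View pics/s9.png

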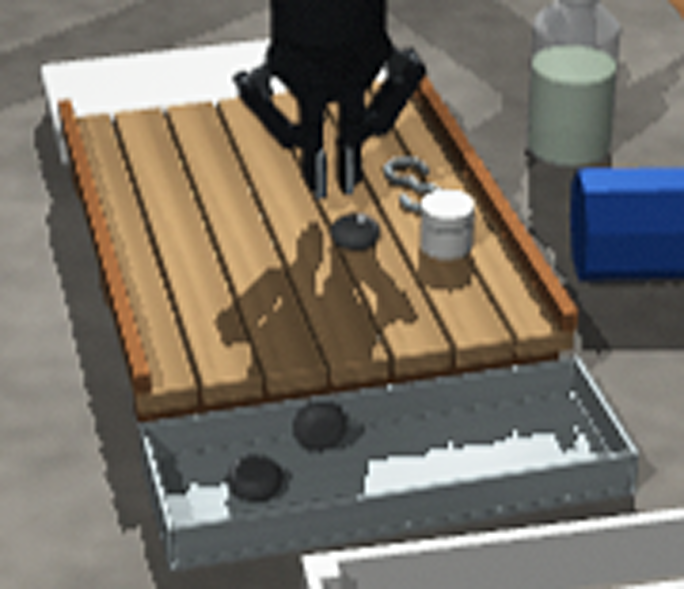

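apply_moves --targets '[[220, [0.003, 0.003, 0.009], -0.8], [220, [0, 0, 0.002], 0], [220, [0, 0, 0], 0]]'

```text
clock: 11.65
tool_pos: [0.5753, -0.0666, 0.0531]
eef_rot: [0.005, 0.686, 0.728, 0.015]
wrist_force: [-0.2, 0.1, -0.5]
width: 0.0118
```

```bash
python3 look.py
```

```text
[ 0.0323 -0.0006] [ 0.5753 -0.0666  0.0531] [-0.35  0.5   0.48  1.94 -0.36  0.76  0.4 ] [-0.2  0.1 -0.5] 0.011830732708401813
head 93.41 tcp [ 0.5753 -0.0666  0.0531] j [-0.35  0.5   0.48  1.94 -0.36  0.76  0.4 ] tilt [ 0.029  0.015 -0.999]
[0.0, 0.0, 0.0] -0.09
```

apply_moves --targets '[[220, [0, -0.001, 0.002], 0], [220, [-0.012, -0.0005, 0], 0], [220, [-0.012, -0.0005, 0], 0], [220, [-0.012, -0.0005, 0], 0], [220, [-0.012, -0.0005, 0], 0]]'

```text
clock: 12.15
tool_pos: [0.5769, -0.116, 0.0517]
eef_rot: [0.006, 0.684, 0.729, 0.017]
wrist_force: [1.1, -0.3, 0.8]
width: 0.0119
```

```bash
python3 look.py s10
```

```text
[ 0.031 -0.05 ] [ 0.5769 -0.116   0.0517] [-0.26  0.52  0.48  1.91 -0.37  0.77  0.5 ] [ 1.1 -0.3  0.8] 0.011851816807959114
head 93.65 tcp [ 0.5769 -0.116   0.0517] j [-0.26  0.52  0.48  1.91 -0.37  0.77  0.5 ] tilt [ 0.032  0.016 -0.999]
[0.0, 0.0, 0.0] 0.15
```

View pics/s10.png

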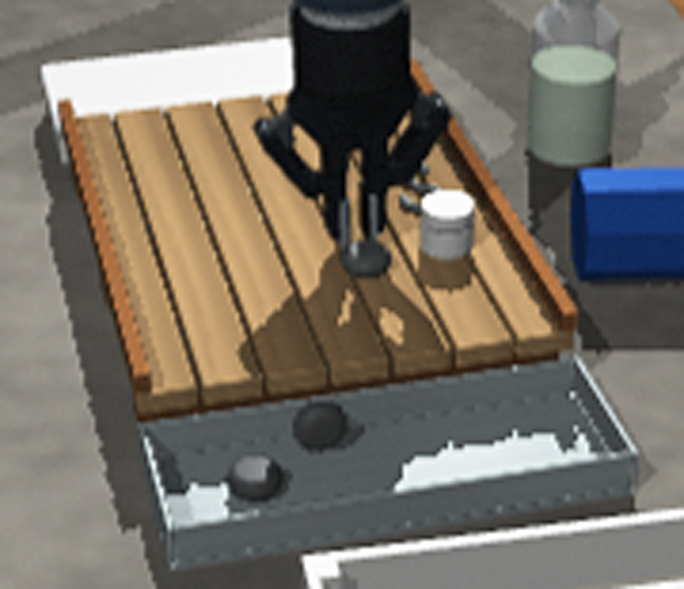

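apply_moves --targets '[[220, [-0.012, -0.0003, 0], 0], [220, [-0.012, -0.0003, 0], 0], [220, [-0.012, -0.0003, 0], 0], [220, [-0.012, -0.0003, -0.0002], 0], [220, [-0.012, -0.0003, -0.0002], 0]]'

```text
clock: 12.7
tool_pos: [0.5787, -0.1847, 0.0514]
eef_rot: [0.007, 0.686, 0.728, 0.016]
wrist_force: [0.8, -0.9, 0.7]
width: 0.0118
```

```bash
python3 look.py
```

```text
[ 0.0285 -0.1187] [ 0.5787 -0.1847  0.0514] [-0.14  0.55  0.49  1.87 -0.38  0.79  0.62] [ 0.8 -0.9  0.7] 0.01178532746534503
head 93.41 tcp [ 0.5787 -0.1847  0.0514] j [-0.14  0.55  0.49  1.87 -0.38  0.79  0.62] tilt [ 0.032  0.014 -0.999]
[0.0, 0.0, 0.0] -0.09
```

apply_moves --targets '[[220, [-0.014, 0, -0.0002], 0], [220, [-0.016, 0, -0.0002], 0], [220, [-0.016, 0, -0.0002], 0], [220, [-0.016, 0, -0.0002], 0], [220, [-0.016, 0, -0.0002], 0], [220, [-0.014, 0, 0], 0], [220, [0, 0, 0], 0]]'

```text
clock: 13.4
tool_pos: [0.5836, -0.2899, 0.0516]
eef_rot: [0.008, 0.687, 0.726, 0.015]
wrist_force: [-0.5, -0.1, 0.8]
width: 0.012
```

```bash
python3 look.py s11
```

```text
[ 0.0269 -0.224 ] [ 0.5836 -0.2899  0.0516] [ 0.04  0.62  0.49  1.75 -0.41  0.84  0.77] [-0.5 -0.1  0.8] 0.011998826403234126
head 93.15 tcp [ 0.5836 -0.2899  0.0516] j [ 0.04  0.62  0.49  1.75 -0.41  0.84  0.77] tilt [ 0.033  0.01  -0.999]
[0.0, 0.0, 0.0] -0.35
```

View pics/s11.png

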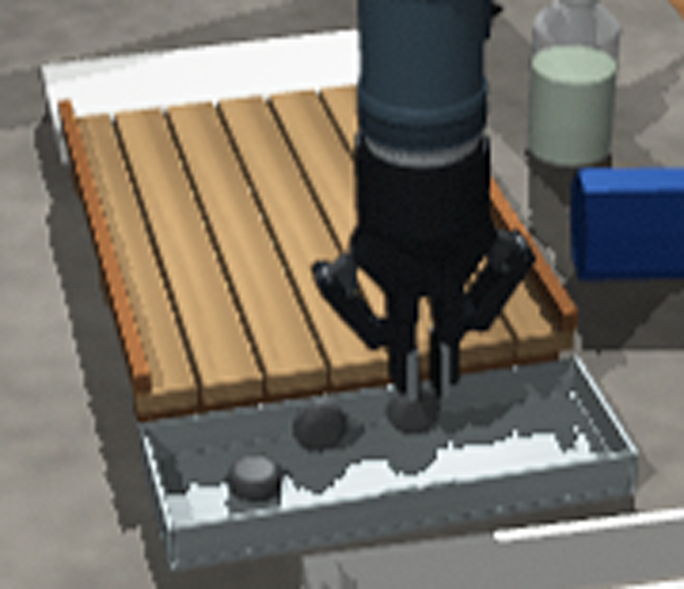

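apply_moves --targets '[[220, [0, 0, -0.03], 0], [220, [0, 0, -0.04], 0], [220, [-0.01, 0, -0.04], 0], [220, [-0.035, 0, -0.03], 0], [220, [-0.035, 0, -0.02], 0], [220, [-0.035, 0, 0], 0], [220, [-0.03, 0, 0], 0], [220, [0, 0, 0], 0]]'

```text
clock: 14.25
tool_pos: [0.5918, -0.4251, 0.2119]
eef_rot: [0.002, 0.68, 0.733, 0.018]
wrist_force: [-0.7, -0.8, -0.2]
width: 0.012
```

```bash
python3 look.py s12
python3 - <<'E'
from h import *
p,d=camera('wrist');cv2.imwrite('pics/w2.png',p[:,:,::-1]);np.save('pics/w2.npy',d)
p,d=camera('scene');np.save('pics/sc2.npy',d);a=p[140:310,165:405,::-1]; cv2.imwrite('pics/sc2.png',cv2.resize(a,None,fx=3.3,fy=3.3,interpolation=cv2.INTER_CUBIC))
E
```

```text
[ 0.027  -0.3594] [ 0.5918 -0.4251  0.2119] [ 0.2   0.6   0.57  1.43 -0.37  1.21  0.89] [-0.7 -0.8 -0.2] 0.011957081861503616
head 94.36 tcp [ 0.5918 -0.4251  0.2119] j [ 0.2   0.6   0.57  1.43 -0.37  1.21  0.89] tilt [ 0.027  0.024 -0.999]
[0.0, 0.0, 0.0] 0.86
```

View pics/w2.png

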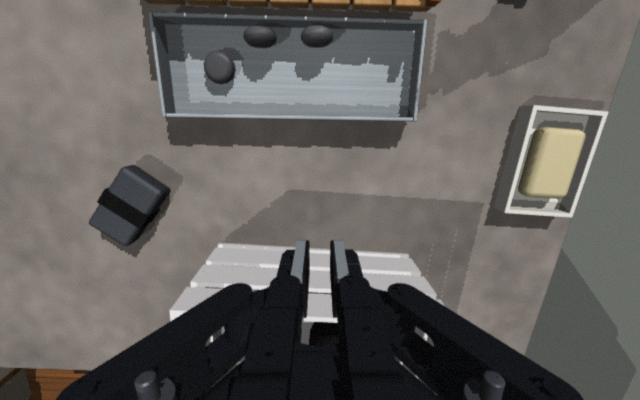

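View pics/sc2.png

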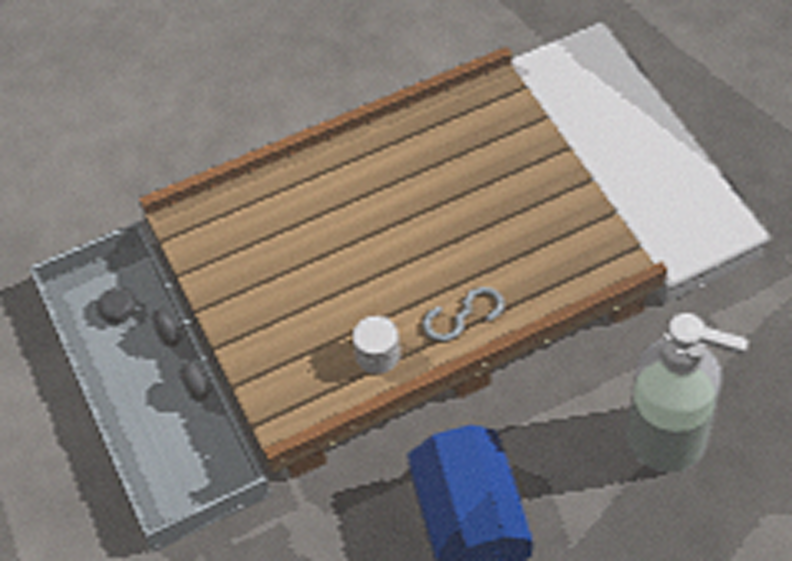

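View pics/s12.png

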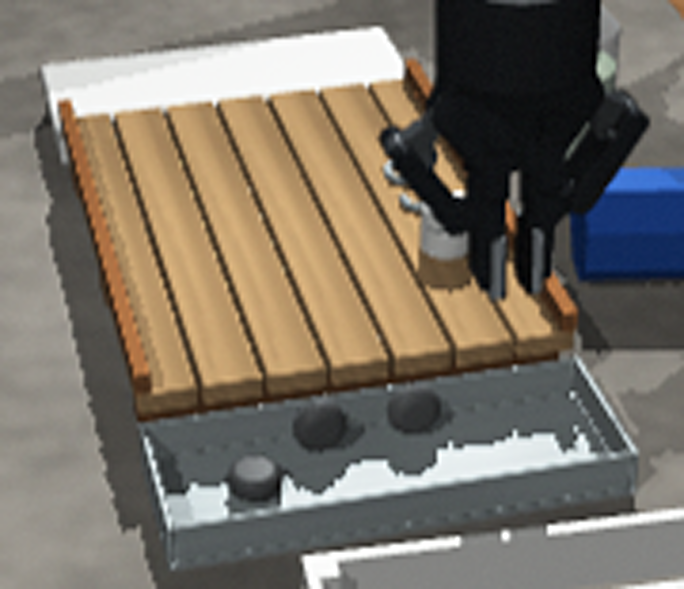

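Run:
```python
from h import *
d=np.load('pics/sc2.npy'); d0=np.load('pics/scene0.npy')
for n,cx,cy in (('a',116,305),('b',167,327),('c',195,380)):
    P=[]
    for v in range(int((cy-25)/3.3+140),int((cy+25)/3.3+140)):
        for u in range(int((cx-25)/3.3+165),int((cx+25)/3.3+165)):
            if d0[v,u]-d[v,u]>.006: P.append(world('scene',u,v,d[v,u]))
    P=np.array(P); q=np.array([sh(p) for p in P]); print(n,len(P),'x',q[:,0].min().round(3),q[:,0].max().round(3),'y',q[:,1].min().round(3),q[:,1].max().round(3),'z',P[:,2].min().round(3),P[:,2].max().round(3))
for n,a,b,z in (('pot',376,335,.078),('hook',464,314,.051)):
    print(n,ray('scene',a/3.3+164.65,b/3.3+139.65,z)[0].round(4))
```

```text
a 114 x -0.108 -0.06 y -0.257 -0.211 z 0.005 0.027
b 71 x -0.06 -0.015 y -0.211 -0.178 z 0.003 0.05
c 74 x -0.007 0.044 y -0.211 -0.181 z 0.006 0.04
pot [ 0.637 -0.124  0.078]
hook [ 0.6337 -0.0466  0.051 ]
```

```bash
python3 -c "
from workcell import *
print(finish_job())"
```

```text
the job is handed in; nothing more can be done
None
```

All three pebbles are in the metal tray. I swept them one at a time along their lanes and over the shelf's end, with the fingers nearly shut behind each one and nothing pinched or lifted. The job was handed in at about 14.5 s, with the arm raised clear.

- **Pebbles:** The final wrist, scene and side pictures show all three inside the tray. One lies flat. The other two lean steeply against the tray's inner wall on the shelf side, with their tops a few millimetres or more above the rim (depth read 40 to 50 mm, noisy at the edges). One of them looked the same in the pictures from about 9 s on; the other was swept last and looked the same in the pictures after the sweep. I left them leaning because there was no room to get a finger behind them.
- **Other things:** The pot and hook look the same as at the start in the scene picture. Nothing else looked moved in the final pictures, but the brush was out of view in them and I did not measure the rest.
- **Forces:** During the first sweep the tip sank and briefly pressed on the shelf, with about 20 N read at the wrist. I corrected the height at once, and every reading after that was about 1 N.

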